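# Set the watering week dial

## Robot

A 7-joint arm with a two-finger parallel gripper is mounted at the origin on the work surface. World frame = base frame: x ahead of the robot, y to its left, z up, the work surface at z = 0. Lengths are in mm, angles in rad, forces in N, time in s.
With the tool pointing down it reaches from about 425 to 875 mm from the base axis. Payload 8.4 kg.
Tool frame: the origin (TCP) lies midway between the tips of the shut fingers; the grasp point (between the pads) lies 19 mm behind it; z points along the fingers, y is the line along which they close (so a half turn about z gives the same grasp; the last joint's range is limited). The gripper opens to 85 mm and grips with 20 to 120 N. Pads are 22 mm wide; open, the fingers measure 114 mm over their backs; the gripper's body (76 mm by 85 mm) begins 54 mm behind the grasp point. The pads swing forward as they close: fully open they stand 13 mm farther back than shut.
Start: joints at [1.157, 0.333, 0.04, 1.465, -0.013, 1.343, -0.059], TCP at [201.234, -618.036, 231.308] pointing down, gripper open.
Joint ranges: [-2.58, 2.58], [-0.38, 2.09], [-1.3, 1.39], [0.25, 2.4], [-1.5, 4.64], [0.08, 2.09], [-2.65, 2.65]. Speed limits (rad/s): [2.22, 2.22, 2.79, 2.79, 3.14, 3.14, 3.14].

## Interface

Orientations are given as a unit quaternion [w, x, y, z].
In Python, from cell import read_state, viewer, order gives the robot as it stands. The module is installed in compiled form; this text tells all that it offers.
- The arm moves only by the tool send_rows, never from a script. Its argument "commands" is a list of rows, each an object with "translation": the shift along the tool's x, y, z in cm, a list of three; "dr": the turn, a rotation vector about the tool's x, y, z in degrees, a list of three; "fingers": the opening, from 0 (shut) to 1 (fully open). A call has exactly 10 rows; each row shifts and turns the commanded pose from where the row before left it, along the tool's axes as they then stand; what a row does not reach is not made up. A row lasts 1/12 s, in which the tool goes at most 41.7 mm and 7.16 degrees, less where a joint would pass 70% of its speed; a pose out of reach is approached as far as the arm can. A call with a gripper value outside its range is refused whole. The fingers move at their own pace and stop on an object; the grip force is fixed at half the most. Time passes only in rows, so rows that do not move let the fingers close, or fill a call up. It gives the time, the measured TCP pose, the force, the opening and the grip force at its end, in the units of the state.
- read_state(): the state, without advancing time (a new reading comes with each control period).
- viewer.camera(name): name is "side" or "top" or "wrist"; returns a dict with "pixels" (480x640x3 uint8, blue, green, red), "range_z" (480x640 float32, mm along the optical axis (not along the pixel's ray), 0 where there is no reading), "K" (3x3 intrinsics, pixels), "rvec" (rotation vector, rad) and "tvec" (3), from world to camera coordinates, as OpenCV has them; the wrist camera has in their place "tool_from_camera" (4x4, takes a point from camera to tool coordinates, whose origin is the TCP and whose axes are the flange's). Camera axes: x right, y down, z forward; pixel columns grow to the right and rows downward; lengths in mm; the calibration is good to about 2 mm. The wrist camera is an equidistant fisheye: a pixel r from the principal point sees the ray r / f radians off the axis. A picture is of the moment at which its call begins: read the wrist's pose just before it.
- order.job_done(): hands the job in; it is judged then, once.
The state is a dict: "t": time; "qpos": joint angles; "qd": joint speeds; "joint_torque": joint torques, N m; "tool_pos": TCP position; "eef_rot": TCP orientation; "ft_force": force on the tool from outside, world axes, zero at the start; "moment": the same for the moment, N m; "grip_width": opening from 0.0 (shut) to 1.0 (fully open); "gripper_force": force on a finger pad.
Only numpy, scipy, OpenCV 4.12 (cv2) and the standard library are available. Lean on these libraries where they do the work, as an engineer would, in place of code of your own. Each camera call takes 0.05 s, during which the arm holds its last target. There are 200 camera calls.

## Task

The balcony herbs have just been watered: with a fingertip, flick the spokes of the wooden week dial round clockwise (seen from above), click by click, until the one spoke that carries the upright round-headed pin clicks into place at the dial's fixed pointer, and do not let it go past. Only push the spokes gently; do not grasp, lift or shift the dial, leave everything else on the table where it stands, and finish with the hand clear.

Things in the scene. Friction and masses are not known exactly. Their poses are not given: they have to be found in the camera images.
- dial: the week dial's foot, loose on the table, wood, about 1 kg with the wheel: a disc of 88 mm radius, 12 mm high, with a hub of 40 mm radius up to z = 40 mm. Origin: centre of the foot's underside, on the wheel's upright axis; z up. The pointer is a block on its own -x side (x = -88 to -72 mm, 14 mm wide in y, from the foot up to z = 55 mm).
- wheel (a joint): turn of the wheel, rad, growing clockwise seen from above; 0: pin's spoke at the pointer. Rests (clicks) at multiples of 2 pi / 7 = 0.8976 rad; starts at rest 2, 3 or 4 clicks short (-1.80, -2.69 or -3.59). Full turns are counted: going round the other way does not reach 0. 1 to 3 N on a spoke end moves it, either way; beyond half a click it snaps on to the next rest and stops there.
- hub (a point): centre of the wheel, on its axis, 50 mm above the table. The wheel: a disc of 42 mm radius, z = 43 to 57 mm, with seven equal, level, radial spokes: round bars 10 mm thick, axes at z = 50 mm, ends 69 mm from the wheel's axis, 33 mm of free height below them above the foot; 44 mm free between neighbours at 62 mm from the axis
- spokes (a point): a point above the hub, 57 mm above the table, that turns with the wheel. In the dial's frame spoke k (0: the one with the pin) stands at the angle pi - joint + k * 0.8976, anticlockwise from the dial's +x: at rest one spoke is always at the pointer and, opposite it, the dial's +x lies midway between two spokes
- marker (a point): centre of the 14 mm ball that heads the upright pin at the root of the marked spoke: 34 mm from the wheel's axis, 81 mm above the table (ball top at 88 mm); it turns with the wheel
- pointer (a point): inner tip of the pointer's brass nib: 72 mm from the dial's axis on the dial's -x side, 52 mm above the table
- cube: loose wooden puzzle cube, 57 mm, 0.12 kg, close to the dial on the dial's +y side; origin at the centre of its underside. Bystander
- dish: loose glass dish, 96 mm across, 35 mm high, close to the dial on its -y side; origin at the centre of its underside. Bystander
- mug: loose orange ceramic mug, 82 mm across, 92 mm high; origin at the centre of its underside. Bystander
- bottle: loose steel bottle with closed cap, 70 mm across, 230 mm high; origin at the centre of its underside. Bystander
- remote: loose remote control, 160 x 42 x 18 mm; origin at the centre of its underside. Bystander
- notebook: loose closed notebook, 213 x 150 x 18 mm with a pencil fixed on it; origin at the centre of its underside. Bystander
There are look-alikes about, which are no part of the job. Of the things that look like the dial, the smallest one is meant.

How it is judged:
By the outcome, as a careful person would: the job done as asked, in the order asked, and still so for the second after the job is handed in, with the robot touching nothing.
It also fails if it takes over 54 s, if anything falls off the work surface, if the arm or the gripper's body presses on something with over 40 N, if the wrist force passes 120 N, or if a joint passes its speed limit or range.

## Working session

There is one attempt and no reset: what is moved stays moved. The work goes in short steps, Python scripts to look and compute and a tool call to move; the robot and the scene stay as the last step left them, time stands still between calls to the robot, and variables do not carry over. Pictures are saved under pics/ and viewed, at most 10 in all, crops included, and the job is handed in when it is done.

Besides the shell and the picture viewer there is one more tool, called after "Call:" in YAML: its name, and indented under it one key for each argument. send_rows: Moves the arm, as the interface text tells. Its arguments: {"type":"object","properties":{"commands":{"type":"array"}},"required":["commands"]}

```bash
mkdir -p pics; cat > h.py <<'E'
import numpy as np, cv2
from cell import read_state, viewer, order
def world(c,u,v,z=None):
    R,_=cv2.Rodrigues(np.array(c["rvec"],float)); t=np.array(c["tvec"],float).ravel(); K=np.array(c["K"])
    d=np.linalg.inv(K)@[u,v,1]
    if z is None:
        return R.T@(d*float(c["range_z"][int(round(v)),int(round(u))])-t)
    o=-R.T@t; w=R.T@d
    return o+w*(z-o[2])/w[2]
E
python3 - <<'E'
from h import *
s=read_state(); print(s)
for n in("top","side"):
    c=viewer.camera(n); cv2.imwrite(f"pics/{n}0.png",c["pixels"]); np.save(f"pics/{n}0.npy",c,allow_pickle=True)
    print(n,c["K"],c["rvec"],c["tvec"])
E
```

```text
{'t': 0.0, 'qpos': array([ 1.15678118,  0.33389124,  0.03984584,  1.46629472, -0.01342424,
        1.3432681 , -0.05845135]), 'qd': array([-0.00137849,  0.00057328, -0.00022451, -0.00048024, -0.00025935,
        0.00229192, -0.00181998]), 'joint_torque': array([-1.39446154e-03, -6.58557272e+01,  1.36423599e+00, -4.05564702e+01,
        1.65935489e-02,  1.27431095e-02, -4.51166784e-06]), 'tool_pos': array([ 201.1221386 , -617.62148683,  230.42208625]), 'eef_rot': array([-7.81296128e-04,  9.87632591e-01,  1.56784019e-01, -1.62064675e-04]), 'ft_force': array([-0.04653859, -0.04067151, -0.1617104 ]), 'moment': array([0.02463934, 0.01715701, 0.03092456]), 'gripper_force': 0.0, 'grip_width': 1.0008384326424935}
top [[606.9610153    0.         316.04810153]
 [  0.         606.9610153  240.73383861]
 [  0.           0.           1.        ]] [ 2.0741557  -2.14766732  0.24069665] [  -1.94201092  467.16961568 1556.10717896]
side [[484.69504775   0.         318.20343287]
 [  0.         484.69504775 242.31919877]
 [  0.           0.           1.        ]] [ 0.38739126 -2.81914599  1.06433707] [ 434.10848637  175.32119334 1231.99754978]
```

View pics/top0.png

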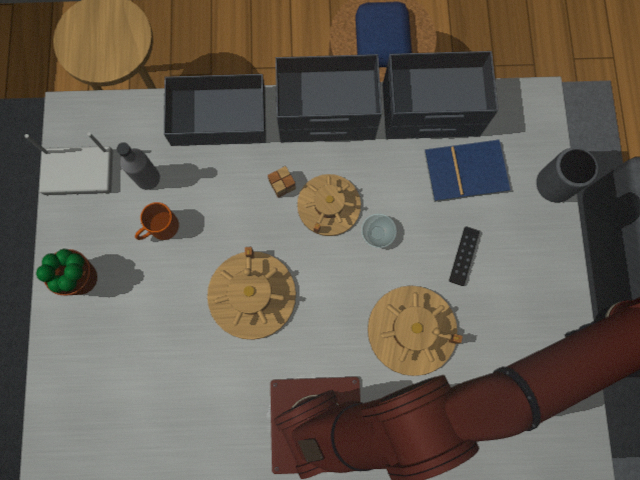

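View pics/side0.png

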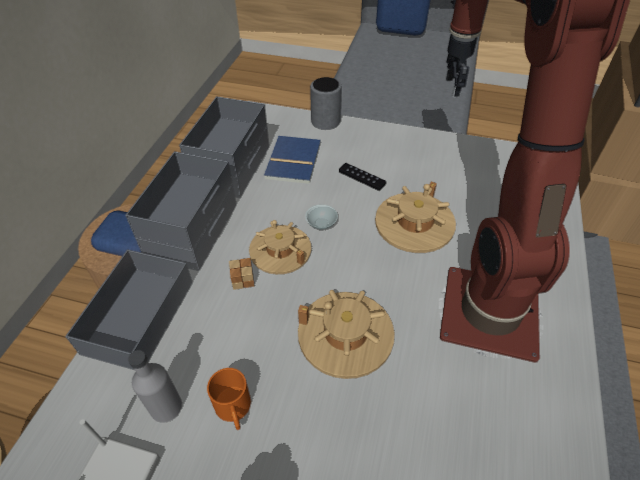

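The dial candidates in the top view are at (330,203), (251,294) and (414,330). The one at (330,203) is the smallest, about 64 px across against about 88 px, and it stands between the cube (281,181) and the dish (380,231), as described. I'll confirm it in a crop.

```bash
python3 - <<'E'
from h import *
c=np.load("pics/top0.npy",allow_pickle=True).item(); d=np.load("pics/side0.npy",allow_pickle=True).item()
a=cv2.resize(c["pixels"][165:245,265:405],None,fx=5.7,fy=5.7,interpolation=cv2.INTER_CUBIC)
cv2.imwrite("pics/crop1.png",a)
b=cv2.resize(d["pixels"][215:285,235:325],None,fx=8,fy=8,interpolation=cv2.INTER_CUBIC)
cv2.imwrite("pics/crop2.png",b)
print(a.shape,b.shape)
for n,(u,v) in dict(foot=(330,206)).items(): print(n,world(c,u,v,12),world(c,330,201,57))
p=world(c,298,205,12),world(c,361,205,12);print(np.linalg.norm(p[0]-p[1]))
E
```

```text
(456, 798, 3) (560, 720, 3)
foot [571.78838618 -60.54857193  12.        ] [573.04634805 -59.30659452  57.        ]
173.2462781430757
```

View pics/crop1.png

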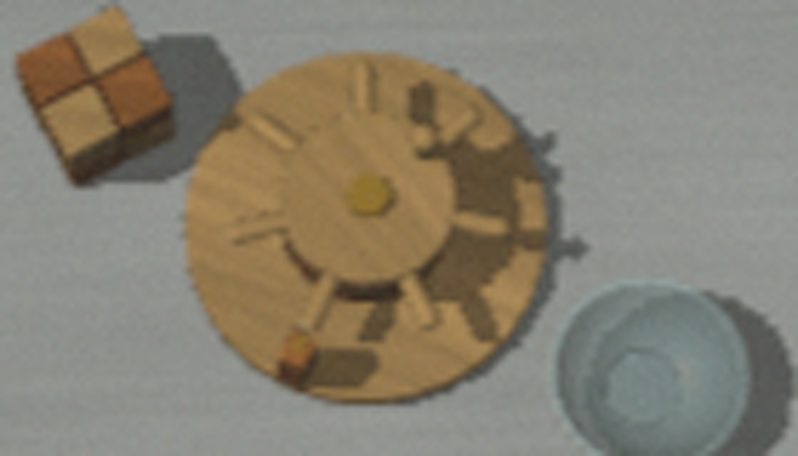

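View pics/crop2.png

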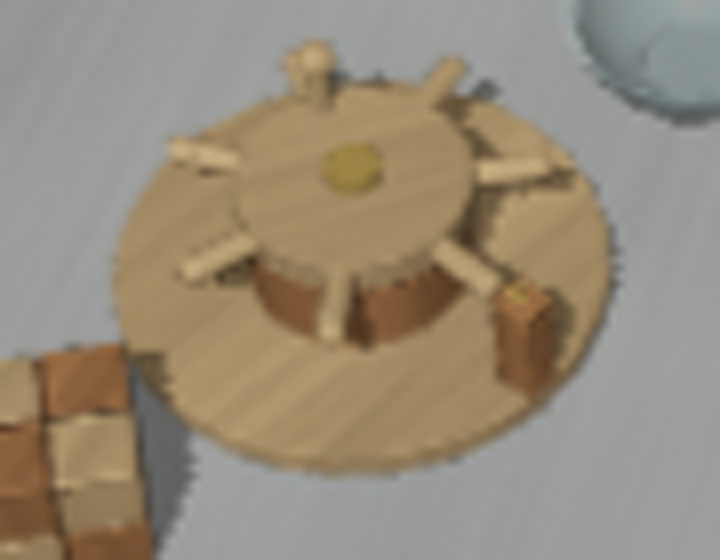

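The top crop shows the small dial with its hub cap at crop (370,195) and the pointer at lower left (297,357). The ball pin is on the upper-right spoke (427,135). Going clockwise, that spoke passes the right one and the lower-right one before the pointer, so the wheel is 3 clicks short (-2.69). The side crop shows the ball at (315,55) and the pointer at (525,295), which gives the same count.

Next I'll work out the pose.

```bash
cat > m.py <<'E'
from h import *
from scipy.optimize import least_squares
c=np.load("pics/top0.npy",allow_pickle=True).item(); d=np.load("pics/side0.npy",allow_pickle=True).item()
f=lambda x,y,z:world(c,265+(x+.5)/5.7-.5,165+(y+.5)/5.7-.5,z)
g=lambda x,y,z:world(d,235+(x+.5)/8-.5,215+(y+.5)/8-.5,z)
print("foot",f(365.5,227.5,12),"cap",f(370,193,60),"capside",g(352,163,60))
print("ptr top",f(299,343,55),g(525,292,55))
pt=[f(*p,52)[:2] for p in[(361,62),(477,110),(508,227),(432,327),(233,237),(250,118)]]
ps=[g(*p,52)[:2] for p in[(170,148),(183,272),(333,338),(565,166),(460,62)]]
for P in(pt,ps):
    def r(x):
        o=[]
        for p in P:
            v=p-x[:2];a=np.arctan2(v[1],v[0])-x[2];n=np.linalg.norm(v)
            s=2*np.pi/7;e=(a/s-.5);o+=[n-69,(e-round(e))*s*69]
        return o
    q=least_squares(r,[572,-60,-.42]);print(q.x,np.degrees(q.x[2]),np.round(q.fun,1))
print("cube",f(95,78,57),"marker",f(427,133,81),g(315,52,81))
R=np.array([[c["range_z"][v,u] for u in (300,330,360)] for v in(110,135,140)]);print(world(c,330,140),world(c,330,100),world(c,320,57))
E
python3 m.py
```

```text
foot [576.18282763 -57.17701218  12.        ] cap [579.31045744 -58.13573529  60.        ] capside [579.41117369 -55.46390441  60.        ]
ptr top [509.24877048 -22.33320381  55.        ] [506.47571594 -19.82460655  55.        ]
[ 5.77747660e+02 -5.69022608e+01 -4.50068662e-01] -25.787034800537672 [-0.2  0.2  0.   0.2 -1.5  0.2 -0.9 -1.8 -3.5  1.  -0.3  0.2]
[ 5.76396229e+02 -5.20701421e+01 -4.68985203e-01] -26.870872794147303 [ 0.1  1.4 -0.3 -1.1 -1.6 -0.2  2.4 -1.3 -1.1  1.2]
cube [641.13456363  69.56648628  57.        ] marker [601.22377949 -84.94239574  81.        ] [600.88701825 -83.31478461  81.        ]
[768.70999643 -68.82494719   1.378116  ] [847.39923922 -69.37467567  93.10931754] [931.60046503 -44.29634188 172.98500168]
```

The dial axis is at about (577.5, -57) with a yaw of about -26°. The marker measures 34-36 mm from the axis, which fits. The plan is to put the shut fingertip in the gap at dial angle +103° and sweep 3 clicks clockwise at radius 66 mm, staying clear of the marked spoke. First I move above that gap.

Call:
send_rows:
  commands:
    - {"translation":[2.83,-2.365,0],"dr":[0,0,0],"fingers":0}
    - {"translation":[2.83,-2.365,0],"dr":[0,0,0],"fingers":0}
    - {"translation":[2.83,-2.365,0],"dr":[0,0,0],"fingers":0}
    - {"translation":[2.83,-2.365,0],"dr":[0,0,0],"fingers":0}
    - {"translation":[2.83,-2.365,0],"dr":[0,0,0],"fingers":0}
    - {"translation":[2.83,-2.365,0],"dr":[0,0,0],"fingers":0}
    - {"translation":[2.83,-2.365,0],"dr":[0,0,0],"fingers":0}
    - {"translation":[2.83,-2.365,0],"dr":[0,0,0],"fingers":0}
    - {"translation":[2.83,-2.365,0],"dr":[0,0,0],"fingers":0}
    - {"translation":[2.83,-2.365,0],"dr":[0,0,0],"fingers":0}

```text
t: 0.93
tool_pos: [397.5, -303.8, 231.2]
eef_rot: [-0.0, 0.988, 0.157, -0.0]
ft_force: [1.5, 0.0, 0.1]
grip_width: 0.0
gripper_force: 0.0
```

Call:
send_rows:
  commands:
    - {"translation":[2.83,-2.365,0],"dr":[0,0,0],"fingers":0}
    - {"translation":[2.83,-2.365,0],"dr":[0,0,0],"fingers":0}
    - {"translation":[2.83,-2.365,0],"dr":[0,0,0],"fingers":0}
    - {"translation":[2.83,-2.365,0],"dr":[0,0,0],"fingers":0}
    - {"translation":[2.83,-2.365,0],"dr":[0,0,0],"fingers":0}
    - {"translation":[2.83,-2.365,0],"dr":[0,0,0],"fingers":0}
    - {"translation":[2.83,-2.365,0],"dr":[0,0,0],"fingers":0}
    - {"translation":[2.83,-2.365,0],"dr":[0,0,0],"fingers":0}
    - {"translation":[2.83,-2.365,0],"dr":[0,0,0],"fingers":0}
    - {"translation":[2.83,-2.365,0],"dr":[0,0,0],"fingers":0}

```text
t: 1.77
tool_pos: [593.5, 8.4, 231.0]
eef_rot: [-0.0, 0.988, 0.157, -0.0]
ft_force: [0.7, -0.1, -0.1]
grip_width: -0.0
gripper_force: 0.0
```

Call:
send_rows:
  commands:
    - {"translation":[0,0,0],"dr":[0,0,-7.1],"fingers":0}
    - {"translation":[0,0,0],"dr":[0,0,-7.1],"fingers":0}
    - {"translation":[0,0,0],"dr":[0,0,-7.1],"fingers":0}
    - {"translation":[0,0,0],"dr":[0,0,-7.1],"fingers":0}
    - {"translation":[0,0,0],"dr":[0,0,-7.1],"fingers":0}
    - {"translation":[0,0,0],"dr":[0,0,-7.1],"fingers":0}
    - {"translation":[0,0,0],"dr":[0,0,-7.1],"fingers":0}
    - {"translation":[0,0,0],"dr":[0,0,-7.1],"fingers":0}
    - {"translation":[0,0,0],"dr":[0,0,-7.1],"fingers":0}
    - {"translation":[0,0,0],"dr":[0,0,-7.1],"fingers":0}

```text
t: 2.6
tool_pos: [592.7, 6.9, 230.9]
eef_rot: [-0.0, 0.711, 0.703, -0.0]
ft_force: [-0.2, -0.7, -0.2]
grip_width: -0.002
gripper_force: 0.0
```

Call:
send_rows:
  commands:
    - {"translation":[0,0,0],"dr":[0,0,-7.1],"fingers":0}
    - {"translation":[0,0,0],"dr":[0,0,-7.1],"fingers":0}
    - {"translation":[0,0,0],"dr":[0,0,-7.1],"fingers":0}
    - {"translation":[0,0,0],"dr":[0,0,-7.1],"fingers":0}
    - {"translation":[0,0,0],"dr":[0,0,-7.1],"fingers":0}
    - {"translation":[0,0,0],"dr":[0,0,-7.1],"fingers":0}
    - {"translation":[0,0,0],"dr":[0,0,-7.1],"fingers":0}
    - {"translation":[0,0,0],"dr":[0,0,-7.1],"fingers":0}
    - {"translation":[0,0,0],"dr":[0,0,-7.1],"fingers":0}
    - {"translation":[0,0,0],"dr":[0,0,0],"fingers":0}

```text
t: 3.43
tool_pos: [592.8, 6.8, 230.9]
eef_rot: [-0.0, 0.231, 0.973, 0.0]
ft_force: [-0.2, -0.1, -0.1]
grip_width: 0.0
gripper_force: 0.0
```

Call:
send_rows:
  commands:
    - {"translation":[0,0,0],"dr":[0,0,-6.9],"fingers":0}
    - {"translation":[0,0,0],"dr":[0,0,-6.9],"fingers":0}
    - {"translation":[0,0,2],"dr":[0,0,0],"fingers":0}
    - {"translation":[0,0,2],"dr":[0,0,0],"fingers":0}
    - {"translation":[0,0,2],"dr":[0,0,0],"fingers":0}
    - {"translation":[0,0,2],"dr":[0,0,0],"fingers":0}
    - {"translation":[0,0,2],"dr":[0,0,0],"fingers":0}
    - {"translation":[0,0,1.5],"dr":[0,0,0],"fingers":0}
    - {"translation":[0,0,0],"dr":[0,0,0],"fingers":0}
    - {"translation":[0,0,0],"dr":[0,0,0],"fingers":0}

```text
t: 4.27
tool_pos: [592.5, 7.0, 115.9]
eef_rot: [-0.001, 0.117, 0.993, 0.0]
ft_force: [-0.6, -0.5, 0.5]
grip_width: 0.001
gripper_force: 0.0
```

```bash
python3 - <<'E'
from h import *
s=read_state(); c=viewer.camera("wrist"); d=viewer.camera("side")
print(s["tool_pos"],s["eef_rot"],c["K"],c["tool_from_camera"])
b=cv2.resize(d["pixels"][185:285,215:345],None,fx=4,fy=4,interpolation=cv2.INTER_CUBIC)
w=cv2.resize(c["pixels"],(533,400)); o=np.zeros((400,533+520-255,3),np.uint8)
cv2.imwrite("pics/wrist1.png",c["pixels"]); cv2.imwrite("pics/side1.png",b)
E
```

```text
[592.49004058   6.96456539 115.90432803] [-8.39220996e-04  1.16864992e-01  9.93147455e-01  5.39755706e-05] [[371.64829954   0.         329.56036857]
 [  0.         371.64829954 238.85535489]
 [  0.           0.           1.        ]] [[-1.32305405e-05 -9.46474136e-01 -3.22779663e-01  8.34468024e+01]
 [ 9.99999991e-01 -5.57057913e-05  1.22354519e-04 -2.12880640e-01]
 [-1.33786084e-04 -3.22779658e-01  9.46474128e-01 -1.42723247e+02]
 [ 0.00000000e+00  0.00000000e+00  0.00000000e+00  1.00000000e+00]]
```

View pics/wrist1.png

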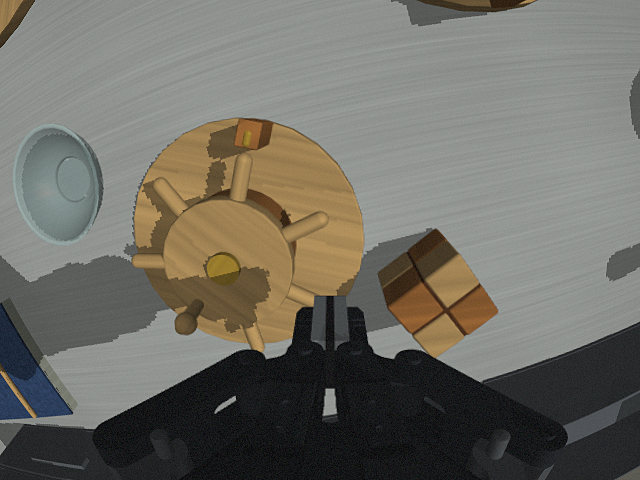

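View pics/side1.png

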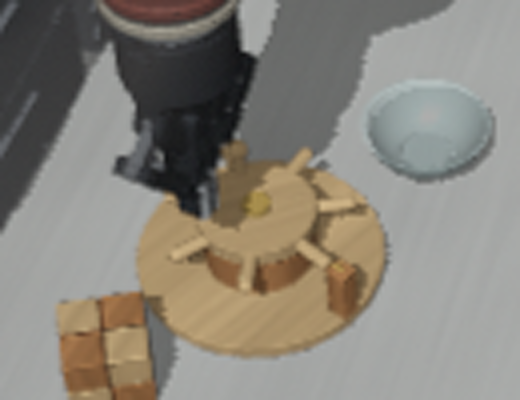

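The wrist view shows the shut fingertip at (330,300) over the gap between the spokes at (308,225) and (300,295). The hub cap is at (222,268), the pointer at (253,135) and the pin ball at (186,322). That again makes 3 clicks clockwise. I'll check the centre and the gripper linkage's heights.

```bash
python3 - <<'E'
from h import *
from scipy.spatial.transform import Rotation as Ro
s=read_state(); c=viewer.camera("wrist"); K=np.array(c["K"]);T=np.array(c["tool_from_camera"])
q=s["eef_rot"]; R=Ro.from_quat([q[1],q[2],q[3],q[0]]).as_matrix(); p=s["tool_pos"]
def ray(u,v):
    x=(u-K[0,2]);y=(v-K[1,2]);r=np.hypot(x,y);th=r/K[0,0]
    return np.array([np.sin(th)*x/r,np.sin(th)*y/r,np.cos(th)])
def atz(u,v,z):
    d=R@T[:3,:3]@ray(u,v); o=R@T[:3,3]+p
    return o+d*(z-o[2])/d[2]
print("cap",atz(222,268,60))
ptr=atz(253,133,55);print("ptr",ptr)
for u,v in[(242,155),(325,216),(157,182),(135,261),(258,350)]: 
    w=atz(u,v,50);d=w-atz(222,268,60);print(w,np.hypot(*d[:2]),np.degrees(np.arctan2(d[1],d[0])))
for u,v in[(330,305),(300,325),(360,325),(250,360),(410,360),(130,430),(550,430)]:
    r=ray(u,v); z=c["range_z"][v,u]; print((u,v),z,T[:3,:3]@(r*z/r[2])+T[:3,3])
E
```

```text
cap [581.93489951 -56.9397654   60.        ]
ptr [510.62997269 -16.76260852  55.        ]
[521.1166175  -27.41164554  50.        ] 67.60749432196653 154.1027834772076
[567.80332763  10.37243949  50.        ] 68.7796063634385 101.85652533353198
[521.70491449 -84.98507335  50.        ] 66.43937381793909 -155.03157212994216
[ 567.20152636 -121.64384529   50.        ] 66.36030619760335 -102.8277564052819
[650.48286634 -57.90160845  50.        ] 68.55471463714903 -0.8039032118314139
(330, 305) 148.20164 [ 10.37861824  -0.01872277 -11.05992046]
(300, 325) 139.97574 [  6.92721829 -11.55909838 -20.92658047]
(360, 325) 140.22234 [  6.78798521  11.52467287 -20.71650188]
(250, 360) 108.04635 [ 13.43818937 -24.57991051 -52.43952839]
(410, 360) 107.24351 [ 13.94498249  24.2722308  -53.12124828]
(130, 430) 78.29493 [ 11.03781698 -52.20181873 -84.6885198 ]
(550, 430) 72.80054 [ 14.836628    54.76031142 -89.2119271 ]
```

Call:
send_rows:
  commands:
    - {"translation":[-0.15,0.05,0.95],"dr":[0,0,0],"fingers":0}
    - {"translation":[0,0,0.95],"dr":[0,0,0],"fingers":0}
    - {"translation":[0,0,0.95],"dr":[0,0,0],"fingers":0}
    - {"translation":[0,0,0.95],"dr":[0,0,0],"fingers":0}
    - {"translation":[0,0,0.95],"dr":[0,0,0],"fingers":0}
    - {"translation":[0,0,0.95],"dr":[0,0,0],"fingers":0}
    - {"translation":[0,0,0.95],"dr":[0,0,0],"fingers":0}
    - {"translation":[0,0,0.95],"dr":[0,0,0],"fingers":0}
    - {"translation":[0,0,0],"dr":[0,0,0],"fingers":0}
    - {"translation":[0,0,0],"dr":[0,0,0],"fingers":0}

```text
t: 5.25
tool_pos: [594.2, 7.2, 39.7]
eef_rot: [-0.001, 0.115, 0.993, 0.0]
ft_force: [0.1, -0.2, -0.1]
grip_width: 0.0
gripper_force: 0.0
```

The fingertip is in the gap without contact. I start the first click now, with half of the arc in this call.

Call:
send_rows:
  commands:
    - {"translation":[-0.296,-0.0066,0],"dr":[0,0,2.57],"fingers":0}
    - {"translation":[-0.296,-0.0066,0],"dr":[0,0,2.57],"fingers":0}
    - {"translation":[-0.296,-0.0066,0],"dr":[0,0,2.57],"fingers":0}
    - {"translation":[-0.296,-0.0066,0],"dr":[0,0,2.57],"fingers":0}
    - {"translation":[-0.296,-0.0066,0],"dr":[0,0,2.57],"fingers":0}
    - {"translation":[-0.296,-0.0066,0],"dr":[0,0,2.57],"fingers":0}
    - {"translation":[-0.296,-0.0066,0],"dr":[0,0,2.57],"fingers":0}
    - {"translation":[-0.296,-0.0066,0],"dr":[0,0,2.57],"fingers":0}
    - {"translation":[-0.296,-0.0066,0],"dr":[0,0,2.57],"fingers":0}
    - {"translation":[-0.296,-0.0066,0],"dr":[0,0,2.57],"fingers":0}

```text
t: 6.08
tool_pos: [621.2, -5.4, 41.0]
eef_rot: [0.0, 0.334, 0.942, 0.0]
ft_force: [-1.9, 0.5, 0.4]
grip_width: 0.001
gripper_force: 0.7
```

Call:
send_rows:
  commands:
    - {"translation":[-0.296,-0.0066,0],"dr":[0,0,2.57],"fingers":0}
    - {"translation":[-0.296,-0.0066,0],"dr":[0,0,2.57],"fingers":0}
    - {"translation":[-0.296,-0.0066,0],"dr":[0,0,2.57],"fingers":0}
    - {"translation":[-0.296,-0.0066,0],"dr":[0,0,2.57],"fingers":0}
    - {"translation":[-0.296,-0.0066,0],"dr":[0,0,2.57],"fingers":0}
    - {"translation":[-0.296,-0.0066,0],"dr":[0,0,2.57],"fingers":0}
    - {"translation":[-0.296,-0.0066,0],"dr":[0,0,2.57],"fingers":0}
    - {"translation":[-0.296,-0.0066,0],"dr":[0,0,2.57],"fingers":0}
    - {"translation":[-0.296,-0.0066,0],"dr":[0,0,2.57],"fingers":0}
    - {"translation":[-0.296,-0.0066,0],"dr":[0,0,2.57],"fingers":0}

```text
t: 6.92
tool_pos: [639.7, -28.9, 41.1]
eef_rot: [0.0, 0.536, 0.844, 0.0]
ft_force: [0.2, 0.0, -0.3]
grip_width: -0.0
gripper_force: 0.0
```

```bash
python3 - <<'E'
from h import *
print(read_state()["ft_force"]); c=viewer.camera("wrist"); cv2.imwrite("pics/wrist2.png",c["pixels"])
E
```

```text
[ 0.15875819  0.02579812 -0.3165053 ]
```

View pics/wrist2.png

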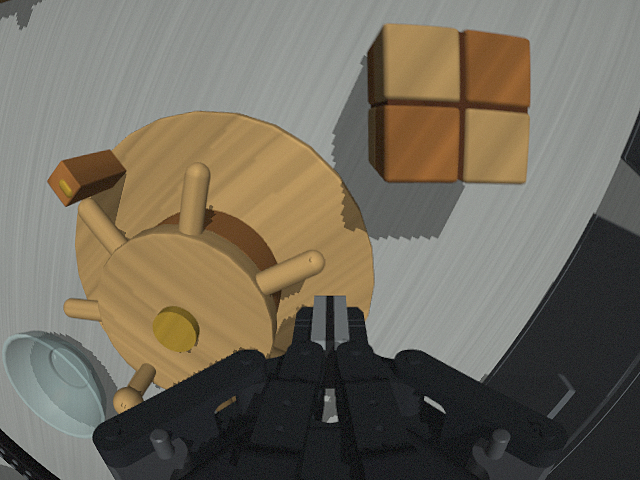

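The first click is in. A spoke stands at the pointer (95,205), the next one is at (80,308), and the marked one (130,398) follows it, so 2 clicks remain. Now the second click.

Call:
send_rows:
  commands:
    - {"translation":[-0.296,-0.0066,0],"dr":[0,0,2.57],"fingers":0}
    - {"translation":[-0.296,-0.0066,0],"dr":[0,0,2.57],"fingers":0}
    - {"translation":[-0.296,-0.0066,0],"dr":[0,0,2.57],"fingers":0}
    - {"translation":[-0.296,-0.0066,0],"dr":[0,0,2.57],"fingers":0}
    - {"translation":[-0.296,-0.0066,0],"dr":[0,0,2.57],"fingers":0}
    - {"translation":[-0.296,-0.0066,0],"dr":[0,0,2.57],"fingers":0}
    - {"translation":[-0.296,-0.0066,0],"dr":[0,0,2.57],"fingers":0}
    - {"translation":[-0.296,-0.0066,0],"dr":[0,0,2.57],"fingers":0}
    - {"translation":[-0.296,-0.0066,0],"dr":[0,0,2.57],"fingers":0}
    - {"translation":[-0.296,-0.0066,0],"dr":[0,0,2.57],"fingers":0}

```text
t: 7.8
tool_pos: [645.8, -56.8, 40.9]
eef_rot: [-0.0, 0.71, 0.705, 0.001]
ft_force: [-1.3, 2.2, -0.3]
grip_width: 0.0
gripper_force: 0.7
```

Call:
send_rows:
  commands:
    - {"translation":[-0.296,-0.0066,0],"dr":[0,0,2.57],"fingers":0}
    - {"translation":[-0.296,-0.0066,0],"dr":[0,0,2.57],"fingers":0}
    - {"translation":[-0.296,-0.0066,0],"dr":[0,0,2.57],"fingers":0}
    - {"translation":[-0.296,-0.0066,0],"dr":[0,0,2.57],"fingers":0}
    - {"translation":[-0.296,-0.0066,0],"dr":[0,0,2.57],"fingers":0}
    - {"translation":[-0.296,-0.0066,0],"dr":[0,0,2.57],"fingers":0}
    - {"translation":[-0.296,-0.0066,0],"dr":[0,0,2.57],"fingers":0}
    - {"translation":[-0.296,-0.0066,0],"dr":[0,0,2.57],"fingers":0}
    - {"translation":[-0.296,-0.0066,0],"dr":[0,0,2.57],"fingers":0}
    - {"translation":[-0.296,-0.0066,0],"dr":[0,0,2.57],"fingers":0}

```text
t: 8.63
tool_pos: [639.1, -86.0, 41.0]
eef_rot: [0.0, 0.849, 0.529, 0.0]
ft_force: [-0.8, -0.0, -0.0]
grip_width: 0.002
gripper_force: 0.0
```

```bash
python3 - <<'E'
from h import *
print(read_state()["ft_force"]); c=viewer.camera("wrist"); cv2.imwrite("pics/wrist3.png",c["pixels"])
E
```

```text
[-0.77375379 -0.03112191 -0.04391781]
```

View pics/wrist3.png

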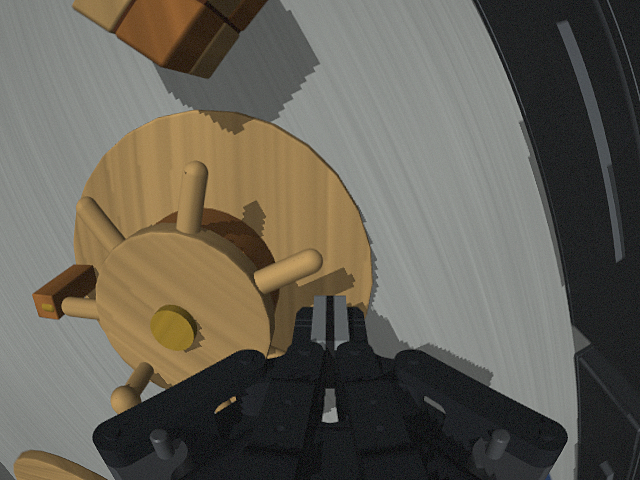

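The second click is in. A spoke stands at the pointer (65,298), and the marked one (125,395) comes next, so one click remains.

Call:
send_rows:
  commands:
    - {"translation":[-0.296,-0.0066,0],"dr":[0,0,2.57],"fingers":0}
    - {"translation":[-0.296,-0.0066,0],"dr":[0,0,2.57],"fingers":0}
    - {"translation":[-0.296,-0.0066,0],"dr":[0,0,2.57],"fingers":0}
    - {"translation":[-0.296,-0.0066,0],"dr":[0,0,2.57],"fingers":0}
    - {"translation":[-0.296,-0.0066,0],"dr":[0,0,2.57],"fingers":0}
    - {"translation":[-0.296,-0.0066,0],"dr":[0,0,2.57],"fingers":0}
    - {"translation":[-0.296,-0.0066,0],"dr":[0,0,2.57],"fingers":0}
    - {"translation":[-0.296,-0.0066,0],"dr":[0,0,2.57],"fingers":0}
    - {"translation":[-0.296,-0.0066,0],"dr":[0,0,2.57],"fingers":0}
    - {"translation":[-0.296,-0.0066,0],"dr":[0,0,2.57],"fingers":0}

```text
t: 9.52
tool_pos: [620.9, -108.2, 40.9]
eef_rot: [-0.0, 0.945, 0.328, 0.001]
ft_force: [0.7, 1.0, -1.3]
grip_width: 0.003
gripper_force: 0.6
```

Call:
send_rows:
  commands:
    - {"translation":[-0.296,-0.0066,0],"dr":[0,0,2.57],"fingers":0}
    - {"translation":[-0.296,-0.0066,0],"dr":[0,0,2.57],"fingers":0}
    - {"translation":[-0.296,-0.0066,0],"dr":[0,0,2.57],"fingers":0}
    - {"translation":[-0.296,-0.0066,0],"dr":[0,0,2.57],"fingers":0}
    - {"translation":[-0.296,-0.0066,0],"dr":[0,0,2.57],"fingers":0}
    - {"translation":[-0.296,-0.0066,0],"dr":[0,0,2.57],"fingers":0}
    - {"translation":[-0.296,-0.0066,0],"dr":[0,0,2.57],"fingers":0}
    - {"translation":[-0.296,-0.0066,0],"dr":[0,0,2.57],"fingers":0}
    - {"translation":[-0.296,-0.0066,0],"dr":[0,0,2.57],"fingers":0}
    - {"translation":[-0.296,-0.0066,0],"dr":[0,0,2.57],"fingers":0}

```text
t: 10.35
tool_pos: [594.0, -121.3, 40.8]
eef_rot: [-0.0, 0.994, 0.109, 0.0]
ft_force: [-0.7, -0.6, 0.4]
grip_width: 0.001
gripper_force: 0.0
```

Next I lift straight up, clear of the dial, and look.

Call:
send_rows:
  commands:
    - {"translation":[0,0,-0.5],"dr":[0,0,0],"fingers":0}
    - {"translation":[0,0,-1],"dr":[0,0,0],"fingers":0}
    - {"translation":[0,0,-1.5],"dr":[0,0,0],"fingers":0}
    - {"translation":[0,0,-2.5],"dr":[0,0,0],"fingers":0}
    - {"translation":[0,0,-2.5],"dr":[0,0,0],"fingers":0}
    - {"translation":[0,0,-2.5],"dr":[0,0,0],"fingers":0}
    - {"translation":[0,0,-2.5],"dr":[0,0,0],"fingers":0}
    - {"translation":[0,0,-2.5],"dr":[0,0,0],"fingers":0}
    - {"translation":[0,0,-2.5],"dr":[0,0,0],"fingers":0}
    - {"translation":[0,0,0],"dr":[0,0,0],"fingers":0}

```text
t: 11.18
tool_pos: [596.4, -121.5, 227.5]
eef_rot: [0.001, 0.994, 0.111, 0.004]
ft_force: [-0.1, -0.7, 1.1]
grip_width: 0.002
gripper_force: 0.0
```

```bash
python3 - <<'E'
from h import *
c=viewer.camera("wrist"); d=viewer.camera("side")
b=cv2.resize(d["pixels"][200:300,220:340],None,fx=4,fy=4,interpolation=cv2.INTER_CUBIC)
w=cv2.resize(c["pixels"][80:420,60:400],(400,400))
o=np.hstack([w,b[:,80:480]]);cv2.imwrite("pics/end.png",o)
E
```

```text
(no output)
```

View pics/end.png

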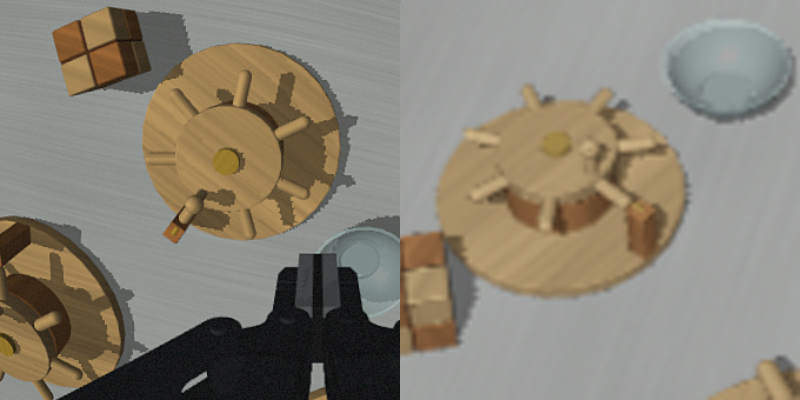

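Both views show the spoke with the ball pin at the pointer: (195,205) in the left panel and (590,155) towards (640,215) in the right panel. The cube and dish have not moved and the hand is clear, so I'm handing in.

```bash
python3 -c "
from cell import order; print(order.job_done())"
```

```text
the job is handed in; nothing more can be done
None
```

I turned the smallest dial three clicks clockwise with the shut fingertip; the pinned spoke now rests at the pointer, the cube and dish look undisturbed, the hand is clear, and the job was handed in at about 11 s of the 54 s allowed.

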